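# Hold the block heater's sprung lid at the half-open mark for a colleague

### The job

I am about to pipette from the blue-capped tube into the dry-block heater: take that tube out of the white foam rack, stand it cap up in the slanted stand, seated right down, and let go of it. Then lift the heater's sprung lid, which has a bar handle in front, until the red pointers are at the green half-open mark (40 degrees, never swinging it wide open), and finish while still holding it there with the gripper, because it falls shut if released. Leave the other tubes, bottles, timer and loose caps where they are.

Things in the scene. Friction and masses are not known exactly. Their poses are not given: they have to be found in the camera images.
- tube_blue_mid (a point): The tube to move: 50 ml conical plastic tube, 30 mm diameter (the bottom 14 mm taper to 12 mm), 115 mm long with its blue screw cap (35 mm diameter, 20 mm high, from 37.5 to 57.5 mm above this point). It starts upright in a well of the foam rack (which one varies). This point is the tube's centre, half-way up on its axis; z runs along the tube to the cap. About 55 g.
- rack: White foam tube rack, 200 x 92 x 40 mm (x, y, z), fixed; origin at the centre of its underside, x along its length. Ten wells 32 mm wide and 30 mm deep, 2 rows of 5 (38 mm apart, at x = -76..76 mm and y = -19 or +19 mm). Three capped tubes stand in it, at least 85 mm apart, in the wells (-76, +19), (0, -19) and (+76, +19) mm.
- stand_bore: Hole of the slanted tube stand: a blue block 58 x 58 x 65 mm on a 120 x 76 mm aluminium foot, fixed, with one round hole 34 mm wide, 60 mm deep. Origin: centre of the hole's floor, 25 mm above the bench; z points up along the hole (mouth at z = 60 mm, 3 mm chamfer), leaning 25 degrees (0.436 rad) from vertical towards the stand's front (its -x), which faces the robot; y is level.
- stand_seat (a point): Point on the axis of the stand's hole, 57.5 mm from its floor: where the centre of a fully seated tube comes to lie (within a few mm, because of the hole's play).
- heater: Dry-block heater, white, blue control panel in front, fixed. Case x = -135 to +145, y = -106 to +106, 96 mm high (panel in front of the lid 72 mm); origin on the bench below its middle; front faces -x, hinge at the back. At each end of the hinge a round spring housing, 50 mm radius, has a green mark on rim and face from 34 to 46 degrees of opening; the lid has a red pointer beside each.
- lid_handle (a point): Centre of the lid's handle: a round black bar, 12 mm thick, level, along the heater's y (this frame's y), 91 mm free between its two arms. It stands 42 mm clear in front of the lid's white front edge; when shut it is 110 mm above the bench, 32 mm clear of the panel below. From the hinge axis it lies at x = -188, z = +12 mm in the lid's frame. The frame turns with the lid.
- lid_hinge (a point): Middle of the lid's hinge axis (98 mm above the bench, 95 mm behind the heater's origin). The frame turns with the lid: y along the hinge axis, -x towards the handle.
- lid (a joint): Opening of the smoked clear lid, rad: 0 shut, growing as the handle rises (0 to 1.6). The green half-open mark is 0.593 to 0.803 (34 to 46 degrees), its middle 0.70. A spring (0.39 N m shut, 0.55 N m more per rad) and the lid's 0.3 kg always pull it shut: about 3.5 N upward at the handle starts it, about 5 N holds it at the mark.
- tube_white_mid (a point): Bystander: 50 ml conical plastic tube, 30 mm diameter (the bottom 14 mm taper to 12 mm), 115 mm long with its white screw cap (35 mm diameter, 20 mm high, from 37.5 to 57.5 mm above this point). It starts upright in a well of the foam rack (which one varies). This point is the tube's centre, half-way up on its axis; z runs along the tube to the cap.
- tube_red_mid (a point): Bystander: 50 ml conical plastic tube, 30 mm diameter (the bottom 14 mm taper to 12 mm), 115 mm long with its red screw cap (35 mm diameter, 20 mm high, from 37.5 to 57.5 mm above this point). It starts upright in a well of the foam rack (which one varies). This point is the tube's centre, half-way up on its axis; z runs along the tube to the cap.
- bottle_a: Bystander: small clear glass bottle with blue cap, 56 mm diameter, 95 mm high, loose; origin at the centre of its underside.
- bottle_b: Bystander: another such bottle, 56 mm diameter, 95 mm high; origin at the centre of its underside.
- timer: Bystander: white bench timer, 62 x 68 x 18 mm, lying flat; origin at the centre of its underside.
- cap_a: Bystander: loose red screw cap lying on the bench, 35 mm diameter, 16 mm high; origin at the centre of its underside.
- cap_b: Bystander: another such red cap, 35 mm diameter, 16 mm high.
Mind the look-alikes: they are no part of the job. Leave any pink look-alike of the part that bears stand_bore alone.

How it is judged (in metres and radians):
On the way, in this order (a step that is already met when the one before it is completed fails the run):
1. the blue-capped tube is seated right down in the slanted stand and let go (distance between tube_blue_mid and stand_seat below 0.009 m and angle between the z axis of tube_blue_mid and the z axis of stand_bore, either way round below 0.12 rad and contact force between the fingers and tube_blue below 0.2 N), for 0.3 s.
2. the gripper holds the sprung lid at the green half-open mark, the tube still seated (value of joint lid between 0.593 and 0.803 rad and contact force between the fingers and lid above 1 N and distance between tube_blue_mid and stand_seat below 0.009 m and angle between the z axis of tube_blue_mid and the z axis of stand_bore, either way round below 0.12 rad), for 0.4 s.
At the end, for the whole second after the job is handed in: The released blue-capped tube stands in the slanted stand (centre within 9 mm of the seat point, axis within 7 degrees); the fingers hold the lid still (over 1 N) with the pointers in the green mark (34 to 46 degrees); each bystander is within 20 mm of where it began (all of step 2 and contact force between the fingers and tube_blue below 0.2 N and velocity of joint lid between -0.08 and 0.08 rad/s and distance of each of tube_white_mid, tube_red_mid, bottle_a, bottle_b, timer, cap_a, cap_b from where it was at the start of the episode below 0.02 m); the arm keeps its last pose, push and grip.
It fails at once if the lid is swung wide open (past 57 degrees) (value of joint lid above 1 rad).
It fails at once if the blue-capped tube is dropped or laid on its side (angle between tube_blue_mid's own z axis and vertical above 1.1 rad).
It fails at once if another tube is disturbed (distance of any of tube_white_mid, tube_red_mid from where it was at the start of the episode above 0.02 m).
It fails at once if a bottle is disturbed (distance of any of bottle_a, bottle_b from where it was at the start of the episode above 0.02 m).
It fails at once if the timer or a loose cap is disturbed (distance of any of timer, cap_a, cap_b from where it was at the start of the episode above 0.02 m).
It also fails if it takes over 54 s, if anything falls off the work surface, if the arm or the gripper's body presses on something with over 40 N, if the wrist force passes 120 N, or if a joint passes its speed limit or range.

### The arm

A 6-joint arm with a two-finger parallel gripper is mounted at the origin on the work surface. World frame = base frame: x ahead of the robot, y to its left, z up, the work surface at z = 0. Lengths are in mm, angles in rad, forces in N, time in s.
With the tool pointing down it reaches from about 225 to 725 mm from the base axis. Payload 3.1 kg.
Tool frame: the origin (TCP) lies at the very end of the fingers, on their centre line; the grasp point (between the pads) lies 19 mm behind it; z points along the fingers, y is the line along which they close (so a half turn about z gives the same grasp; the last joint's range is limited). The gripper opens to 85 mm and grips with 20 to 120 N. Pads are 22 mm wide; open, the fingers measure 114 mm over their backs; the gripper's body (76 mm by 85 mm) begins 54 mm behind the grasp point. The pads swing forward as they close: fully open they stand 13 mm farther back than shut.
Start: joints at [-1.476, 0.048, 0.099, 1.622, 0, 1.443], TCP at [115.99, -512.019, 231.312] pointing down, gripper open.
Joint ranges: [-2.91, 2.91], [-0.99, 1.94], [-1.21, 1.42], [-2.12, 2.29], [-1.49, 1.47], [-3.14, 3.14]. Speed limits (rad/s): [2.79, 2.79, 3.14, 3.14, 3.14, 3.14].

### API

Orientations are given as a rotation vector (axis times angle).
In Python, from bench import ctrl, snapshot, get_calibration, ticket gives the robot as it stands. Calls block until the motion is done:
- ctrl.goto(position, orientation): joint-space move of the TCP to a pose.
- ctrl.movel(position, rot=None, max_speed=150): straight line of the TCP; rot=None keeps the orientation; max_speed is the mean speed in mm/s.
- ctrl.move_j(angles): joint-space move.
- ctrl.move_gripper(opening, force=None): opening from 0.0 (shut) to 1.0 (fully open); force is the grip in N (None keeps the last); returns when the fingers have stopped.
- ctrl.hold(seconds).
- ctrl.solve_ik(position, orientation): joint angles nearest the present ones, or None.
- ctrl.read_state(): the state.
- snapshot(name): name is "scene" or "top"; returns (picture, depth): 420x560x3 uint8, blue, green, red; 420x560 float32, mm along the optical axis (not along the pixel's ray), 0 where there is no reading.
- get_calibration(name): a dict with "fovy" (degrees; the focal length in pixels is half the picture's height over the tangent of half this angle, whatever the lens; pixels are square), "cx", "cy" (the principal point, pixels), "dist_coeffs" ([k1, k2, p1, p2, k3] as OpenCV has them; the pictures are not rectified), "eye" and "attitude" of the camera in the world. Camera axes: x right, y up, looking along -z (the intrinsics and any distortion apply to the point x, -y, -z); pixel columns grow to the right and rows downward; lengths in mm; the calibration is good to about 2 mm. A picture is of the moment at which its call begins. get_calibration takes no time and is no camera call.
A pose or a line that the arm cannot do raises ctrl.IKError and nothing moves.
- ticket.finish_job(): hands the job in; it is judged then, once.
The state is a dict: "clock": time; "joints": joint angles; "qd": joint speeds; "joint_torque": joint torques, N m; "position": TCP position; "tool_rot": TCP orientation; "ft_force": force on the tool from outside, world axes, zero at the start; "moment": the same for the moment, N m; "finger_gap": opening from 0.0 (shut) to 1.0 (fully open); "finger_force": force on a finger pad.
Only numpy, scipy, OpenCV 4.12 (cv2) and the standard library are available. Lean on these libraries where they do the work, as an engineer would, in place of code of your own. Each camera call takes 0.05 s, during which the arm holds its last target. There are 200 camera calls.

## Working session

There is one attempt and no reset: what is moved stays moved. The work goes in short steps, each a Python script; the robot and the scene stay as the last script left them, time stands still between calls to the robot, and variables do not carry over. Pictures are saved under pics/ and viewed, at most 10 in all, crops included, and the job is handed in when it is done.

```bash
ls; mkdir -p pics
cat > h.py <<'E'
import numpy as np, cv2
from bench import ctrl, snapshot, get_calibration, ticket
from scipy.spatial.transform import Rotation as R
def cloud(name):
    im,d=snapshot(name); c=get_calibration(name)
    h,w=d.shape; f=h/2/np.tan(np.radians(c["fovy"])/2)
    K=np.array([[f,0,c["cx"]],[0,f,c["cy"]],[0,0,1.]])
    u,v=np.meshgrid(np.arange(w),np.arange(h))
    p=cv2.undistortPoints(np.stack([u,v],-1).reshape(-1,1,2).astype(float),K,np.array(c["dist_coeffs"],float)).reshape(h,w,2)
    P=np.stack([p[...,0]*d,-p[...,1]*d,-d],-1)
    A=np.array(c["attitude"],float)
    A=A if A.shape==(3,3) else R.from_rotvec(A).as_matrix()
    W=P@A.T+np.array(c["eye"]); W[d==0]=np.nan
    return im,d,W
E
python3 - <<'E'
from h import *
for n in ("scene","top"):
    print(get_calibration(n))
    im,d,W=cloud(n); cv2.imwrite(f"pics/{n}0.png",im); np.savez(f"{n}0.npz",im=im,d=d,W=W)
print(ctrl.read_state())
E
```

```text
pics
{'fovy': 47.690676377796656, 'cx': 277.31908849143963, 'cy': 209.98878149803414, 'dist_coeffs': array([-0.10863448,  0.        ,  0.        ,  0.        ,  0.        ]), 'eye': array([919.9670514 , 714.92926893, 841.70449311]), 'attitude': array([0.3006966 , 1.11622843, 2.42647967])}
{'fovy': 43.20182752637891, 'cx': 278.0044794179543, 'cy': 217.77212873582408, 'dist_coeffs': array([-0.15117808,  0.        ,  0.        ,  0.        ,  0.        ]), 'eye': array([ 331.99998669,  -86.68658238, 1311.89868752]), 'attitude': array([ 0.10023104, -0.09864304, -1.55767311])}
{'clock': 0.1, 'joints': array([-1.47581162e+00,  4.86631812e-02,  9.77392117e-02,  1.62196247e+00,
        3.81434445e-05,  1.44297165e+00]), 'qd': array([-0.00061992, -0.00224023,  0.0030979 ,  0.00021247, -0.00058854,
        0.00041547]), 'joint_torque': array([ 2.74161728e-03, -3.39849794e+01,  3.20936608e+01,  1.57737918e-02,
       -8.22975335e-05,  1.98273867e-06]), 'position': array([ 115.94483512, -511.48434423,  230.23353794]), 'tool_rot': array([-3.12004140e+00, -3.49032321e-01, -1.13738573e-04]), 'ft_force': array([ 0.1661654 , -0.02015758,  0.13285552]), 'moment': array([-0.01740374, -0.02861569, -0.05078891]), 'finger_force': 0.0, 'finger_gap': 1.0002753733513483}
```

View pics/scene0.png

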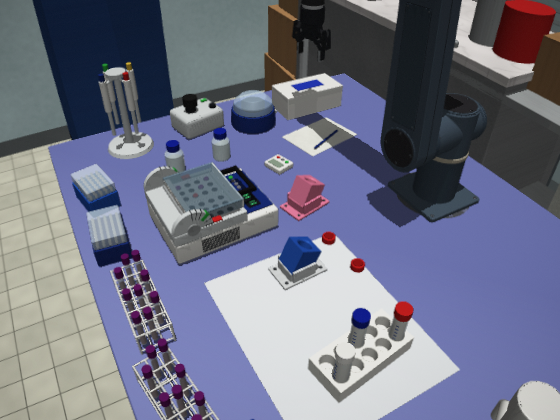

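View pics/top0.png

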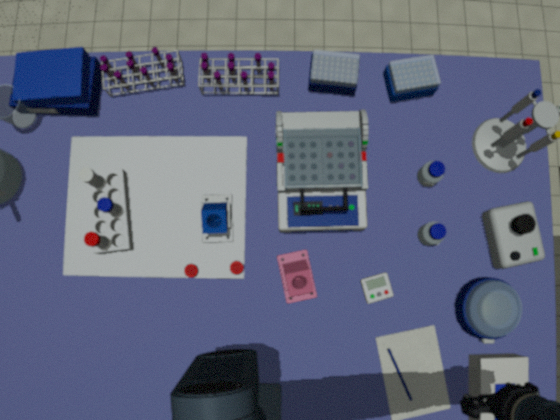

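The blue-capped tube is at (105,205) in the top picture, with white at (95,178) and red at (92,239). The real blue stand is at (215,218), the pink look-alike at (297,277), and the heater at (322,170) with its handle bar at (325,208).

```bash
cat > m.py <<'E'
from h import *
t=np.load("top0.npz"); s=np.load("scene0.npz")
def reg(z,u0,u1,v0,v1): return z["im"][v0:v1,u0:u1].astype(int).reshape(-1,3), z["W"][v0:v1,u0:u1].reshape(-1,3)
c,W=reg(t,85,125,190,220)
m=(c[:,0]>c[:,2]+60)&(W[:,2]>105); print("bluecap",m.sum(),W[m].mean(0),np.median(W[m],0))
c,W=reg(t,60,140,160,260); m=(W[:,2]>30)&(W[:,2]<46)
print("rack rect",cv2.minAreaRect(W[m][:,:2].astype(np.float32)),np.median(W[m][:,2]))
for n,(u0,u1,v0,v1) in dict(white=(80,108,165,190),red=(80,105,228,250)).items():
    c,W=reg(t,u0,u1,v0,v1); m=W[:,2]>110; print(n,m.sum(),W[m].mean(0))
c,W=reg(t,195,240,188,248); 
m=(W[:,2]>5)&(W[:,2]<110); print("stand rect",cv2.minAreaRect(W[m][:,:2].astype(np.float32)))
m=(W[:,2]>4)&(W[:,2]<22);print("footz",np.percentile(W[m][:,2],[10,50,90]),cv2.minAreaRect(W[m][:,:2].astype(np.float32)))
c,W=reg(t,270,375,105,235)
for a,b in((60,82),(88,100),(100,112),(104,125),(125,160)):
    m=(W[:,2]>a)&(W[:,2]<b); print("heater",a,b,m.sum(),cv2.minAreaRect(W[m][:,:2].astype(np.float32)))
# pictures
a=cv2.resize(t["im"][180:255,185:245],None,fx=6.4,fy=6.4,interpolation=2)
b=cv2.resize(t["im"][100:240,270:375],None,fx=3.43,fy=3.43,interpolation=2)
b=cv2.resize(b,(360,480)); cv2.imwrite("pics/crop.png",np.hstack([a,b])); print(a.shape,b.shape)
# stand height maps
np.set_printoptions(linewidth=200,suppress=True)
print(np.round(t["W"][192:246:2,200:236:2,2]).astype(int))
E
python3 m.py
```

```text
bluecap 149 [510.88176786 316.40414469 123.52029577] [510.91884892 316.0093165  123.82696121]
rack rect ((508.39349365234375, 336.887451171875), (201.84487915039062, 96.07555389404297), 7.62612247467041) 38.23791673009805
white 189 [581.01247741 363.72297187 122.17480689]
red 194 [430.29548183 343.05309134 122.85515231]
stand rect ((497.469482421875, 65.48261260986328), (145.35562133789062, 106.28001403808594), 8.761086463928223)
footz [ 4.69298138  7.10223453 13.05227919] ((498.29962158203125, 67.97138977050781), (148.76344299316406, 110.84664916992188), 1.1924527883529663)
heater 60 82 2989 ((575.2510375976562, -187.01840209960938), (218.1350860595703, 210.4427490234375), 1.7310775518417358)
heater 88 100 1728 ((651.1380004882812, -184.94195556640625), (191.16424560546875, 212.2640380859375), 2.078728199005127)
heater 100 112 268 ((620.1567993164062, -187.32382202148438), (238.72132873535156, 208.34043884277344), 4.948902130126953)
heater 104 125 4569 ((621.8683471679688, -184.9581298828125), (238.7998809814453, 210.4041290283203), 1.9288575649261475)
heater 125 160 1023 ((646.2172
[... 9879 characters left out ...]
    7
                     0                   -2                   -3                   -1                    0                   -3                    3                    1                   -3]
 [                  -5                    4                   -4                   -2                    6                    0                    1                    1                    0
                     3                    0                   -1                    2                    2                    1                    0                    3                   -2]]m.py:22: RuntimeWarning: invalid value encountered in cast
  print(np.round(t["W"][192:246:2,200:236:2,2]).astype(int))
```

View pics/crop.png

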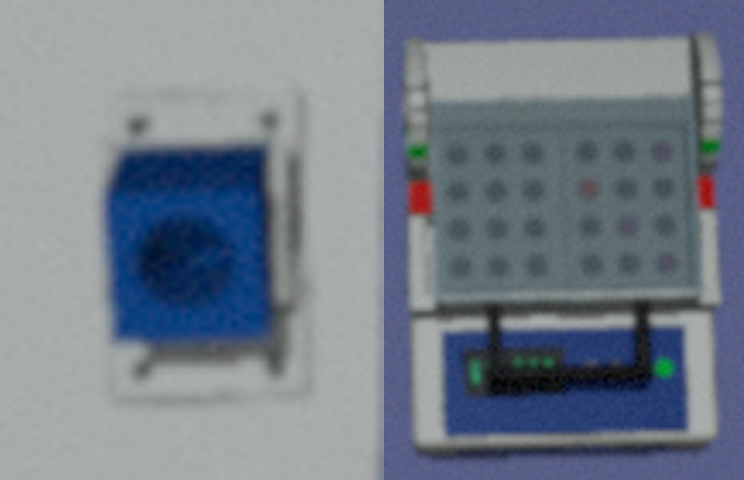

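```bash
cat > m2.py <<'E'
from h import *
t=np.load("top0.npz"); s=np.load("scene0.npz")
for n,z in(("top",t),("scene",s)):
    W=z["W"].reshape(-1,3); c=z["im"].reshape(-1,3).astype(int)
    m=(abs(W[:,0]-498)<70)&(abs(W[:,1]-66)<60)&(W[:,2]>60)&(W[:,2]<96)&(c[:,0]>c[:,2]+25)
    P=W[m]
    best=None  # RANSAC plane with tilt ~25deg
    rng=np.random.default_rng(0)
    for _ in range(500):
        a,b,d=P[rng.choice(len(P),3,False)]; nn=np.cross(b-a,d-a); l=np.linalg.norm(nn)
        if l<200: continue
        nn/=l; nn*=np.sign(nn[2]); 
        if not .85<nn[2]<.96 or nn[0]>0: continue
        k=abs((P-a)@nn)<3.5
        if best is None or k.sum()>best.sum(): best=k
    Q=P[best]; o=Q.mean(0); nn=np.linalg.svd(Q-o)[2][2]; nn*=np.sign(nn[2])
    print(n,len(Q),"normal",nn,"tilt",np.degrees(np.arccos(nn[2])),"yaw",np.degrees(np.arctan2(-nn[1],-nn[0])))
    # rect in plane
    ey=np.cross(nn,[1,0,0]);ey/=np.linalg.norm(ey);ex=np.cross(ey,nn)
    q=np.c_[(Q-o)@ex,(Q-o)@ey].astype(np.float32)
    r=cv2.minAreaRect(q); print(" rect",r,"centre",o+ex*r[0][0]+ey*r[0][1], "pctl ctr",[np.percentile(q[:,i],[1,99]) for i in(0,1)])
    # hole: points far below the plane within the rect
    A=(abs(W[:,0]-o[0])<60)&(abs(W[:,1]-o[1])<60)
    # handle
    m=(abs(W[:,1]+187)<60)&(W[:,0]>480)&(W[:,0]<540)&(W[:,2]>98)&(W[:,2]<125)&(c.max(1)<75)
    H=W[m]; print(" handle",m.sum(),np.median(H,0),"yrange",np.percentile(H[:,1],[2,98]),"line slope dx/dy",np.polyfit(H[:,1],H[:,0],1))
# hole from dark ellipse in top: depth below plane; ray intersect with plane
    if n=="top":
        eye=get_calibration("top")["eye"]; V=z["W"]-eye; tt=((o-eye)@nn)/(V@nn); X=eye+V*tt[...,None]
        loc=(X-o); dx=loc@ex; dy=loc@ey; below=((z["W"]-o)@nn<-9)&(abs(dx)<24)&(abs(dy)<24)
        B=X[below]; print(" hole centroid on plane",below.sum(),B.mean(0),"area-eq diam",cv2.minEnclosingCircle(np.c_[dx[below],dy[below]].astype(np.float32)))
    m=(W[:,0]>440)&(W[:,0]<760)&(abs(W[:,1]+186)<125)&(W[:,2]>84)&(W[:,2]<103)
    print(" case",cv2.minAreaRect(W[m][:,:2].astype(np.float32)))
    m=(W[:,0]>440)&(W[:,0]<760)&(abs(W[:,1]+186)<125)&(c[:,2]>150)&(c[:,1]<60)&(c[:,0]<60)&(W[:,2]>90)
    for sd in(-1,1):
        k=m&(np.sign(W[:,1]+186)==sd); print(" red",k.sum(),W[k].mean(0))
E
python3 m2.py
```

```text
top 389 normal [-0.42907236 -0.00363598  0.9032628 ] tilt 25.409681071966396 yaw 0.48551571064860083
 rect ((-0.9587020874023438, 0.8948516845703125), (59.026065826416016, 58.90346908569336), 3.832336187362671) centre [480.32455076  66.27372791  77.74254901] pctl ctr [array([-29.92285164,  28.74124062]), array([-27.86745956,  30.31480774])]
 handle 338 [ 510.19533332 -187.35449699  113.42330691] yrange [-242.3554225  -134.48002434] line slope dx/dy [-4.44648535e-02  5.04459690e+02]
 hole centroid on plane 138 [482.00717407  65.99386188  78.54071047] area-eq diam ((-0.17868158221244812, 0.4787270724773407), 16.679899215698242)
 case ((651.1380004882812, -184.94195556640625), (191.16424560546875, 212.2640380859375), 2.078728199005127)
 red 17 [ 635.62726933 -284.14328932   98.71775531]
 red 36 [629.79472223 -87.99931046  97.78438626]
scene 296 normal [-0.42164434 -0.00583341  0.90674253] tilt 24.940994610066685 yaw 0.7926310880531814
 rect ((-2.556123733520508, -1.4226570129394531), (63.46757125854492, 59.9356689453125), 2.733971118927002) centre [482.10766569  69.13094583  78.80111959] pctl ctr [array([-32.72780533,  28.54744854]), array([-30.33944635,  28.81685696])]
 handle 209 [ 515.94840599 -175.24141728  112.09901535] yrange [-237.41915102 -130.52854799] line slope dx/dy [-2.62623988e-02  5.13673393e+02]
 case ((633.9522094726562, -178.51776123046875), (232.1254425048828, 210.40684509277344), 1.5516149997711182)
 red 0 [nan nan nan]
 red 33 [632.71609316 -85.87219302  99.05962631]m2.py:36: RuntimeWarning: Mean of empty slice.
  k=m&(np.sign(W[:,1]+186)==sd); print(" red",k.sum(),W[k].mean(0))
  ret = um.true_divide(
```

```bash
cat >> h.py <<'E'
def rot(tilt,yaw,flip):
    # tool z = forward-tilted down, tool y along +-level y
    s,c=np.sin(tilt),np.cos(tilt); cy,sy=np.cos(yaw),np.sin(yaw)
    z=np.array([s*cy,s*sy,-c]); y=np.array([-sy,cy,0])*flip
    return R.from_matrix(np.c_[np.cross(y,z),y,z]).as_rotvec()
T25=np.radians(25)
def stand(L,mouth,yaw,off=83): # TCP with tube tip L above the hole floor
    b=-R.from_rotvec(rot(T25,yaw,1)).as_matrix()[:,2]
    return np.array(mouth)+b*(L+off-60)
def st(*k):
    s=ctrl.read_state(); print(round(s["clock"],2),s["position"].round(1),"F",s["ft_force"].round(1),"gap",round(s["finger_gap"],3),"ff",round(s["finger_force"],1),*k)
E
cat > a.py <<'E'
from h import *
M=[481,67,79]; yw=np.radians(1.5); j=ctrl.read_state()["joints"]
for f in(1,-1):
    for p,r in(([511,316.8,230],rot(0,.13,f)),([511,316.8,93],rot(0,.13,f)),(stand(130,M,yw),rot(T25,yw,f)),(stand(0,M,yw),rot(T25,yw,f)),([508,-187,150],rot(.6,.03,f))):
        q=ctrl.solve_ik(p,r); print(f,None if q is None else np.round(q,2))
E
python3 a.py
```

```text
1 [0.44 0.25 0.32 1.64 0.   0.31]
1 [0.44 0.26 0.06 1.37 0.   0.31]
1 [-0.02 -0.74 -0.59  1.28  0.02 -0.04]
1 [-0.01 -0.58 -0.74  0.97  0.02 -0.03]
1 [-0.7  -0.47 -0.63  0.94  0.39 -0.64]
-1 [ 0.44  0.25  0.32  1.64  0.   -2.83]
-1 [ 0.44  0.26  0.06  1.37  0.   -2.83]
-1 [-0.02 -0.74 -0.59  1.28  0.02  3.1 ]
-1 [-0.01 -0.58 -0.74  0.97  0.02  3.11]
-1 [-0.7  -0.47 -0.63  0.94  0.39  2.5 ]
```

```bash
cat > b.py <<'E'
from h import *
M=[481,67,79]; yw=np.radians(1.5)
ctrl.move_gripper(.75,40)
ctrl.goto([511,316.8,200],rot(0,.13,1)); st()
ctrl.movel([511,316.8,93],max_speed=120); st()
ctrl.move_gripper(0,40); st("closed")
ctrl.movel([511,316.8,230],max_speed=120); st("lifted")
ctrl.goto(stand(130,M,yw),rot(T25,yw,1)); st("pre")
ctrl.movel(stand(72,M,yw),max_speed=100); st("near")
for n in("scene","top"):
    im,d,W=cloud(n); np.savez(n+"1.npz",im=im,d=d,W=W)
    c=im[200:300,240:340] if n=="scene" else im[180:260,170:260]
    cv2.imwrite(f"pics/{n}1.png",cv2.resize(c,(560,560),interpolation=2))
E
python3 b.py; python3 -c "
import cv2,numpy as np
cv2.imwrite('pics/near.png',np.hstack([cv2.resize(cv2.imread(f'pics/{n}1.png'),(400,400)) for n in('scene','top')]))"
```

```text
3.66 [511.5 316.  200.1] F [0.5 0.1 0.2] gap 0.75 ff 0.0
4.7 [511.7 317.1  94.1] F [ 0.1  1.8 -0.9] gap 0.748 ff 0.0
5.08 [511.8 317.3  94.3] F [0.6 0.3 3.1] gap 0.398 ff 39.8 closed
6.37 [510.5 316.5 228.8] F [ 0.8 -1.  -0.2] gap 0.395 ff 40.0 lifted
7.42 [416.8  65.6 218.2] F [-0.3  0.8  0. ] gap 0.4 ff 39.9 pre
8.16 [441.2  66.2 165.6] F [-0.2 -0.8 -0.4] gap 0.396 ff 39.9 near
```

View pics/near.png

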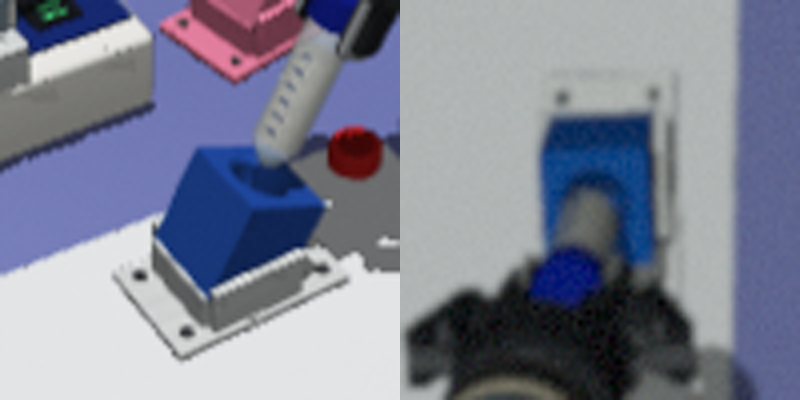

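The left view shows the tube held straight, with its tip at the hole's mouth (275,160). The top view shows it lined up with the hole as well, so I'm inserting it.

```bash
cat > c.py <<'E'
from h import *
M=[481,67,79]; yw=np.radians(1.5)
b=-R.from_rotvec(rot(T25,yw,1)).as_matrix()[:,2]
L=72
for L in [56,40,25,12,6,3,1,-1,-3,-5]:
    ctrl.movel(stand(L,M,yw),max_speed=80); s=ctrl.read_state(); fb=s["ft_force"]@b
    st("L",L,"axial",round(fb,1), "lat",(s["ft_force"]-fb*b).round(1))
    if np.linalg.norm(s["ft_force"])>15: break
E
python3 c.py
```

```text
8.61 [447.2  66.1 150.1] F [-0.7 -0.6 -0.6] gap 0.398 ff 39.9 L 56 axial -0.2 lat [-0.8 -0.6 -0.4]
8.96 [454.1  66.3 135.7] F [-0.8 -0.  -0.6] gap 0.392 ff 40.0 L 40 axial -0.2 lat [-0.9 -0.  -0.4]
9.29 [460.6  66.5 122.3] F [ 0.2 -0.7 -0.5] gap 0.394 ff 40.0 L 25 axial -0.5 lat [-0.  -0.7 -0. ]
9.6 [466.2  66.6 110.6] F [0.1 0.8 0.1] gap 0.397 ff 40.0 L 12 axial 0.1 lat [0.1 0.8 0.1]
9.85 [468.9  66.6 105.2] F [ 0.4 -0.  -1. ] gap 0.397 ff 40.0 L 6 axial -1.1 lat [-0. -0. -0.]
10.1 [470.2  66.7 102.6] F [ 1.   0.2 -1. ] gap 0.395 ff 40.0 L 3 axial -1.3 lat [0.4 0.2 0.2]
10.35 [471.3  66.8 101.7] F [-3.1  0.2  3.3] gap 0.394 ff 40.4 L 1 axial 4.3 lat [-1.2  0.2 -0.6]
10.6 [471.7  66.8 101.7] F [-14.9  -0.7  14.2] gap 0.396 ff 41.8 L -1 axial 19.1 lat [-6.8 -0.5 -3.2]
```

```bash
cat > d.py <<'E'
from h import *
M=[481,67,79]; yw=np.radians(1.5)
ctrl.movel(stand(1,M,yw),max_speed=40); st()
ctrl.move_gripper(.75); ctrl.hold(.2); st("open")
ctrl.movel(stand(75,M,yw),max_speed=120); st("clear")
ctrl.goto([400,-80,260],rot(.5,.03,1)); st("away")
for n in("scene","top"):
    im,d,W=cloud(n); np.savez(n+"2.npz",im=im,d=d,W=W)
cs=np.load("scene2.npz")["im"][200:300,240:340]; ct=np.load("top2.npz")["im"][180:260,180:260]
cv2.imwrite("pics/seat.png",np.hstack([cv2.resize(x,(400,400),interpolation=2) for x in(cs,ct)]))
W=np.load("scene2.npz")["W"].reshape(-1,3);c=np.load("scene2.npz")["im"].reshape(-1,3).astype(int)
for n in("scene","top"):
    z=np.load(n+"2.npz");W=z["W"].reshape(-1,3);c=z["im"].reshape(-1,3).astype(int)
    b=-R.from_rotvec(rot(T25,yw,1)).as_matrix()[:,2]
    m=(abs(W[:,0]-455)<40)&(abs(W[:,1]-67)<40)&(c[:,0]>c[:,2]+60)&((W-M)@b>33)
    print(n,"cap pts",m.sum(),W[m].mean(0),"axial pctl",np.percentile((W[m]-M)@b,[5,50,90,98]))
    # handle bar: dark points near z 110..118, front part
    m=(abs(W[:,1]+187)<40)&(W[:,0]>485)&(W[:,0]<535)&(W[:,2]>98)&(W[:,2]<125)&(c.max(1)<80)
    H=W[m];print(" bar",len(H),np.median(H,0),np.percentile(H[:,0],[5,25,75,95]),np.percentile(H[:,2],[5,50,95]),np.polyfit(H[:,1],H[:,0],1) if len(H)>9 else "")
    m=(abs(W[:,1]+187)<80)&(W[:,0]>430)&(W[:,0]<500)&(W[:,2]>55)&(W[:,2]<85); print(" panel front x",np.percentile(W[m][:,0],[.5,2]))
    m=(abs(W[:,1]+187)<80)&(W[:,0]>680)&(W[:,0]<790)&(W[:,2]>60); print(" case back x",np.percentile(W[m][:,0],[98,99.5]))
E
python3 d.py
```

```text
10.85 [471.3  66.8 101.6] F [-4.2 -0.   6.4] gap 0.397 ff 40.6
11.45 [470.8  66.7 100.6] F [-0.1 -0.8  0.6] gap 0.749 ff 0.0 open
12.22 [439.4  65.9 167.2] F [-0.1  0.8 -0.3] gap 0.753 ff 0.0 clear
12.96 [399.8 -79.8 258.6] F [ 0.1  0.2 -0.5] gap 0.753 ff 0.0 away
scene cap pts 170 [462.29271995  72.41261706 125.05607944] axial pctl [37.41614586 51.67187062 55.87384226 56.55195695]
 bar 95 [ 513.30742905 -185.05298368  111.71846446] [507.47708247 510.67079479 515.55806721 517.51563454] [107.11274825 111.71846446 114.25412927] [-3.61955507e-02  5.06217245e+02]
 panel front x [468.06819813 469.54422552]
 case back x [750.57629737 751.57538494]
top cap pts 171 [453.79654493  64.41879527 126.0752268 ] axial pctl [50.55648795 54.48849561 57.37447641 59.00125767]
 bar 172 [ 507.91143739 -184.63600559  112.99986641] [503.39168459 505.09061409 510.69265555 513.38776164] [108.43104302 112.99986641 117.70235715] [-2.25705017e-02  5.03659927e+02]
 panel front x [465.05100685 465.68331947]
 case back x [744.85395048 747.24895226]
```

View pics/seat.png

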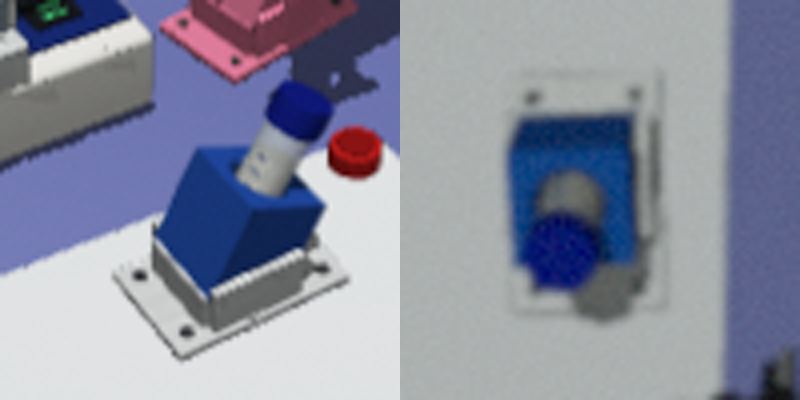

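The tube is seated: both views show it upright in the slanted hole, with the cap top about 55 mm above the mouth. Next I'm checking that the arm can follow the lid's arc.

```bash
cat >> h.py <<'E'
YAW=.03; HB=np.array([509,-185.5,110.])
def lidpose(th,a0,flip,back=0,off=14,hb=HB):
    ex=np.array([np.cos(YAW),np.sin(YAW),0]); ez=np.array([0,0,1.]); ey=np.cross(ez,ex)
    hinge=hb+188*ex-12*ez
    p=hinge+ex*(-188*np.cos(th)+12*np.sin(th))+ez*(188*np.sin(th)+12*np.cos(th))
    a=a0-th; z=np.sin(a)*ex-np.cos(a)*ez; x=ey*flip
    return p+z*(off-back), R.from_matrix(np.c_[x,np.cross(z,x),z]).as_rotvec()
E
python3 - <<'E'
from h import *
for f in(1,-1):
  for a0 in(.6,.4):
    print(f,a0)
    for th,b in((0,100),(0,0),(.35,0),(.7,0)):
        q=ctrl.solve_ik(*lidpose(th,a0,f,b)); print(None if q is None else np.round(q,2))
E
```

```text
1 0.6
[-0.79 -0.59 -0.64  1.09  0.43  0.84]
[-0.69 -0.42 -0.71  0.81  0.38  0.95]
[-0.53 -0.12 -0.23  1.25  0.13  1.02]
[-0.41  0.32  0.38  1.71 -0.04  1.13]
1 0.4
[-0.66 -0.38 -0.42  1.22  0.25  0.92]
[-0.6  -0.26 -0.51  0.99  0.23  0.98]
[-0.47  0.08 -0.02  1.44  0.02  1.07]
[-0.37  0.55  0.65  1.94 -0.12  1.19]
-1 0.6
[-0.79 -0.59 -0.64  1.09  0.43 -2.3 ]
[-0.69 -0.42 -0.71  0.81  0.38 -2.19]
[-0.53 -0.12 -0.23  1.25  0.13 -2.12]
[-0.41  0.32  0.38  1.71 -0.04 -2.01]
-1 0.4
[-0.66 -0.38 -0.42  1.22  0.25 -2.22]
[-0.6  -0.26 -0.51  0.99  0.23 -2.17]
[-0.47  0.08 -0.02  1.44  0.02 -2.07]
[-0.37  0.55  0.65  1.94 -0.12 -1.96]
```

```bash
cat > e.py <<'E'
from h import *
ctrl.move_gripper(.36,30)
ctrl.goto(*lidpose(0,.6,1,90)); st("pre")
ctrl.movel(lidpose(0,.6,1,25)[0],max_speed=120); st()
ctrl.movel(lidpose(0,.6,1,0)[0],max_speed=60); st("at bar")
ctrl.move_gripper(0,30); st("closed")
im,d,W=cloud("scene"); im2=cloud("top")[0]
cv2.imwrite("pics/grip.png",np.hstack([cv2.resize(im[140:270,130:300],(420,322),interpolation=2),cv2.resize(im2[130:250,250:390],(376,322),interpolation=2)]))
E
python3 e.py
```

```text
14.75 [ 466.2 -186.8  173.1] F [0.2 0.3 0.1] gap 0.363 ff 0.0 pre
15.44 [ 503.  -185.7  119.7] F [ 0.4 -0.4  0.7] gap 0.361 ff 0.0
16.01 [ 516.8 -185.1   98.1] F [-1.  -0.3  0.7] gap 0.357 ff 0.0 at bar
16.31 [ 516.9 -185.4   98.8] F [-1.  -0.3  1. ] gap 0.126 ff 29.5 closed
```

View pics/grip.png

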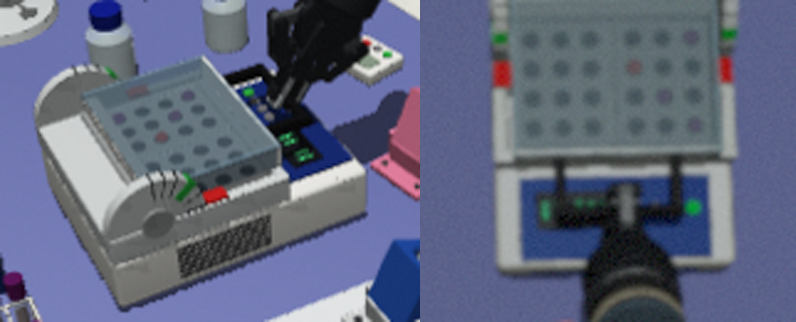

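The fingers are closed on the bar, between its arms at (620,205) in the right-hand view. A gap of 0.126 is about 11–12 mm, which matches the bar. I'm lifting along the arc now.

```bash
cat > f.py <<'E'
from h import *
ctrl.move_gripper(0,50)
for th in np.arange(.1,.71,.1):
    p,r=lidpose(th,.6,1); ctrl.movel(p,rot=r,max_speed=50); st(round(th,2))
    s=ctrl.read_state()
    if np.linalg.norm(s["ft_force"])>45 or s["finger_gap"]<.08: print("STOP"); break
ctrl.hold(.5); st()
im,d,W=cloud("scene"); im2=cloud("top")[0]
cv2.imwrite("pics/lift.png",np.hstack([cv2.resize(im[120:270,130:330],(440,330),interpolation=2),cv2.resize(im2[130:250,190:370],(350,330),interpolation=2)]))
E
python3 f.py
```

```text
17.13 [ 517.6 -185.4  115.2] F [ 1.3 -2.8 -3.1] gap 0.118 ff 49.2 0.1
17.64 [ 520.2 -185.3  133.2] F [ 0.3 -2.  -3.7] gap 0.122 ff 49.3 0.2
18.15 [ 524.6 -185.1  150.8] F [-0.8 -2.5 -4.6] gap 0.123 ff 49.4 0.3
18.66 [ 530.8 -184.9  167.8] F [-1.6 -1.7 -3.7] gap 0.119 ff 49.4 0.4
19.17 [ 538.6 -184.6  184.2] F [-2.7 -3.2 -2.7] gap 0.12 ff 49.4 0.5
19.68 [ 548.1 -184.3  199.8] F [-2.9 -2.1 -3.1] gap 0.118 ff 49.5 0.6
20.18 [ 559.1 -183.9  214.2] F [-4.8 -1.8 -2.2] gap 0.116 ff 49.5 0.7
20.68 [ 559.1 -183.9  214.3] F [-4.9 -1.7 -2.5] gap 0.121 ff 49.4
```

View pics/lift.png

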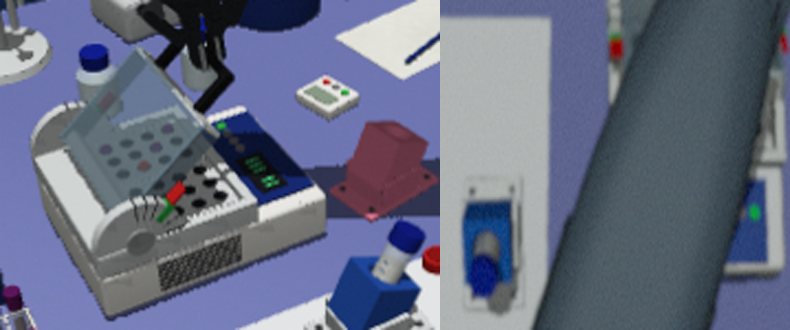

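The red pointer (177,190) sits at the green mark (165,210), the tube is still seated, and the grip is steady with lid-load forces as expected.

```bash
python3 -c "
from h import *
ctrl.hold(.3); st(); print(ticket.finish_job())"
```

```text
21.08 [ 559.1 -183.9  214.3] F [-4.5 -3.3 -1.5] gap 0.114 ff 49.4
the job is handed in; nothing more can be done
None
```

The blue-capped tube is seated and released in the slanted stand, and the gripper is holding the heater lid at the green mark (about 40 degrees by arm position and camera); I handed the job in at 21 s, but no verdict came back.

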